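# Take the painted bead off the bent drying rod

### The arm

A 7-joint arm with a two-finger parallel gripper is mounted at the origin on the work surface. World frame = base frame: x ahead of the robot, y to its left, z up, the work surface at z = 0. Lengths are in m, angles in rad, forces in N, time in s.
With the tool pointing down it reaches from about 0.35 to 0.9 m from the base axis. Payload 8.1 kg.
Tool frame: the origin (TCP) lies on the centre line of the jaws, within the pads' length; the fingertips stand 17 mm ahead of it and the grasp point (between the pads) lies 2 mm behind it; z points along the fingers, y is the direction in which the jaws open and shut (so a half turn about z gives the same grasp; the last joint's range is limited). The gripper opens to 92 mm and grips with 3 to 60 N. Pads are 19 mm wide; open, the fingers measure 130 mm over their backs; the gripper's body (75 mm by 190 mm) begins 47 mm behind the grasp point.
Start: joints at [1.189, 0.434, 0.025, 1.573, -0.012, 1.134, -0.075], TCP at [0.172, -0.601, 0.244] pointing down, gripper open.
Joint ranges: [-2.62, 2.62], [-0.44, 2.09], [-1.27, 1.32], [0.08, 2.57], [-1.32, 4.46], [0.12, 2], [-2.74, 2.74]. Speed limits (rad/s): [2.22, 2.22, 3.01, 3.01, 3.14, 3.14, 3.14].

### API

Orientations are given as a rotation vector (axis times angle).
In Python, from cell import arm, imaging, job gives the robot as it stands.
- The arm moves only by the tool jog_arm, never from a script. Its argument "moves" is a list of rows, each an object with "fingers": the closure, from -1 (fully open) to 1 (shut); "xyz": the shift along the tool's x, y, z in cm, a list of three; "angular": the turn, a rotation vector about the tool's x, y, z in rad, a list of three. In form: [{"fingers": fingers, "xyz": [dx, dy, dz], "angular": [ax, ay, az]}, ...]. A call has 1 to 12 rows; each row is the pose to reach, as a shift and turn from the pose commanded when the call began, along the tool's axes at that moment; what a row does not reach only later rows make up. A row lasts 1/8 s, in which the tool goes at most 62.5 mm and 10.7 degrees, less where a joint would pass 70% of its speed; a pose out of reach is approached as far as the arm can. A call with a gripper value outside its range is refused whole. The fingers move at their own pace and stop on an object; "grip_force" is the grip in N (left out, the last holds). Time passes only in rows, so rows that repeat a pose let the fingers close. It gives the time, the measured TCP pose, the force and the opening at its end, in the units of the state.
- arm.observe(): the state, without advancing time (a new reading comes with each control period).
- imaging.get_image(name): name is "side" or "top"; returns the picture (480x640x3 uint8, red, green, blue); there is no depth.
- imaging.camera_params(name): a dict with "fx", "fy", "cx", "cy" (pixels), "dist" ([k1, k2, p1, p2, k3] as OpenCV has them; the pictures are not rectified), "rvec" (rotation vector, rad) and "tvec" (3), from world to camera coordinates, as OpenCV has them. Camera axes: x right, y down, z forward; pixel columns grow to the right and rows downward; lengths in m; the calibration is good to about 2 mm. A picture is of the moment at which its call begins. camera_params takes no time and is no camera call.
- job.sign_off(): hands the job in, once; it reports no verdict.
The state is a dict: "clock": time; "joints": joint angles; "dq": joint speeds; "joint_efforts": joint torques, N m; "position": TCP position; "ee_rot": TCP orientation; "force": force on the tool from outside, world axes, zero at the start; "ft_torque": the same for the moment, N m; "width": opening from 0.0 (shut) to 1.0 (fully open).
Only numpy, scipy, OpenCV 4.12 (cv2) and the standard library are available. Lean on these libraries where they do the work, as an engineer would, in place of code of your own. Each camera call takes 0.05 s, during which the arm holds its last target. There are 200 camera calls.

### The job

Slide the big red wooden bead along its drying rod and off the open end, feeling your way round the rod's bends so that neither the sliding bead nor the robot ever presses on the rod or its stand with more than about 12 newtons. Then set the bead down inside the white tray and let go there; do not drop it, and leave the paint jar, the blue bead and the brush where they are.

Things in the scene. Friction and masses are not known exactly. Their poses are not given: they have to be found in the camera images.
- stand: Plywood drying stand, screwed to the table, stiff. Base board 130 x 100 x 18 mm (from 100 mm behind to 30 mm in front of the upright's face); upright 20 mm thick, 80 mm wide, top at 135 mm. Origin: on the table, straight below the point where the steel rod leaves the upright's face. x points out of the face along the first part of the rod, towards the open end; z up.
- rod_root (a point): Where the 12 mm rod leaves the upright's face, on its axis, 110 mm up; x along its first 55 mm, straight and level. Round tip 155 mm out along the rod. Bent by use: 55 mm out it turns up to 13 degrees to either side and 4 to 9 degrees upwards, and goes on rising; 105 mm out it turns again, up to 13 degrees to either side. Differs every time; the bends are not in the measured poses. Stiff, does not give.
- bead_center (a point): Centre of the red bead: wooden cylinder 44 mm in diameter, 28 mm long, through bore 15.6 mm along its own x, 30 to 75 g. It starts hanging loosely on the straight part of the rod, centre about 1.8 mm below the rod's axis, 16 to 22 mm from the upright. It has about 1.8 mm of play all round the rod.
- tray: White open tray fixed to the table, 150 mm (its x) by 130 mm (its y) outside, 30 mm high, walls and floor 4 mm thick. Origin: centre of its underside, on the table; z up.
- jar: Bystander: green paint jar, 52 mm in diameter, 60 mm tall. Origin: centre of its underside.
- blue_bead: Bystander: blue wooden bead standing on end, 44 mm in diameter, 28 mm tall. Origin: centre of its underside.
- brush: Bystander: paint brush lying on the table along its own x. Origin: under its middle.
There are look-alikes about, which are no part of the job. Of the things shaped like the part that bears bead_center, the red one is meant. There is more than one size of the tray; the job needs the larger.

How it is judged:
On the way, in this order (a step that is already met when the one before it is completed fails the run):
1. the red bead is held clear of the rod's open end (x of bead_center in the frame of stand above 0.172 m and height (world z) of bead_center above 0.05 m and contact force between the fingers and bead above 0.5 N), for 0.1 s.
2. the red bead, still held, touches down in the tray (x of bead_center in the frame of tray between -0.075 and 0.075 m and y of bead_center in the frame of tray between -0.065 and 0.065 m and z of bead_center in the frame of tray below 0.045 m and contact force between bead and tray above 0.1 N and contact force between the fingers and bead above 0.5 N), for 0.05 s.
At the end, for the whole second after the job is handed in: The red bead lies at rest (slower than 30 mm/s) on the tray's floor: its centre within the tray's 150 x 130 mm outline and less than 40 mm above the tray's underside, released by the fingers (x of bead_center in the frame of tray between -0.075 and 0.075 m and y of bead_center in the frame of tray between -0.065 and 0.065 m and z of bead_center in the frame of tray below 0.04 m and linear speed of bead below 0.03 m/s and contact force between the fingers and bead below 0.05 N); the robot touches nothing.
It fails at once if while being slid (once 8 mm from where it hung) the bead presses on the rod or stand with more than 12 N (distance of bead_center from where it was at the start of the episode above 0.008 m and contact force between bead and stand above 12 N).
It fails at once if the robot presses on the stand or rod with more than 12 N (contact force between any of the fingers, the arm and stand above 12 N).
It fails at once if the red bead falls on the table outside the tray (height (world z) of bead_center below 0.035 m and horizontal distance between bead_center and tray above 0.11 m).
It fails at once if a bystander is moved by more than 25 mm (distance of any of jar, blue_bead, brush from where it was at the start of the episode above 0.025 m).
It also fails if it takes over 70 s, if anything falls off the work surface, if the arm or the gripper's body presses on something with over 40 N, if the wrist force passes 120 N, or if a joint passes its speed limit or range.

## Working session

There is one attempt and no reset: what is moved stays moved. The work goes in short steps, Python scripts to look and compute and a tool call to move; the robot and the scene stay as the last step left them, time stands still between calls to the robot, and variables do not carry over. Pictures are saved under pics/ and viewed, about 8 in all and at most 12, crops included, and the job is handed in when it is done.

Besides the shell and the picture viewer there is one more tool, called after "Emit:" by a JSON object that holds its "method" and its "body", one argument or row to a line. jog_arm: Moves the arm, as the interface text tells. Its arguments: {"type":"object","properties":{"moves":{"type":"array"},"grip_force":{"type":"number"}},"required":["moves"]}

```bash
mkdir -p pics; ls
python3 - <<'E'
from cell import arm, imaging, job
import cv2
for n in ("side","top"):
    im=imaging.get_image(n); cv2.imwrite(f"pics/{n}0.png",im[:,:,::-1]); print(n,imaging.camera_params(n))
print(arm.observe())
E
```

```text
pics
side {'fx': 551.8811450230861, 'fy': 551.8811450230861, 'cx': 311.68593955474785, 'cy': 236.548862339046, 'dist': array([-0.09863371,  0.        ,  0.        ,  0.        ,  0.        ]), 'rvec': array([ 0.44190742, -2.69019094,  1.25647389]), 'tvec': array([0.51638094, 0.23281022, 0.99235625])}
top {'fx': 573.2272444809106, 'fy': 573.2272444809106, 'cx': 320.1273582847253, 'cy': 228.67690646778217, 'dist': array([-0.15815741,  0.        ,  0.        ,  0.        ,  0.        ]), 'rvec': array([ 2.14852074, -2.11324188,  0.18382859]), 'tvec': array([-0.09723787,  0.59616072,  0.97828936])}
{'clock': 0.1, 'joints': array([ 1.18940339,  0.4351616 ,  0.02499803,  1.57398948, -0.0116122 ,
        1.1340128 , -0.07509042]), 'dq': array([ 4.43237019e-05, -1.05956411e-03,  8.77475260e-04, -3.27905431e-03,
        1.99890343e-04,  7.07612033e-04,  4.42677859e-04]), 'joint_efforts': array([ 2.87833529e-03, -6.69124889e+01,  9.87818688e-01, -3.15140748e+01,
       -6.05910807e-02,  3.74767603e-02, -3.79594724e-05]), 'position': array([ 0.17181992, -0.60046945,  0.24302499]), 'ee_rot': array([-3.10976332e+00, -4.36181872e-01,  5.10494610e-04]), 'force': array([-0.7540306 ,  0.25660914, -0.48472846]), 'ft_torque': array([ 0.037486  , -0.03092284,  0.02548301]), 'width': 0.9979103094940899}
```

View pics/side0.png

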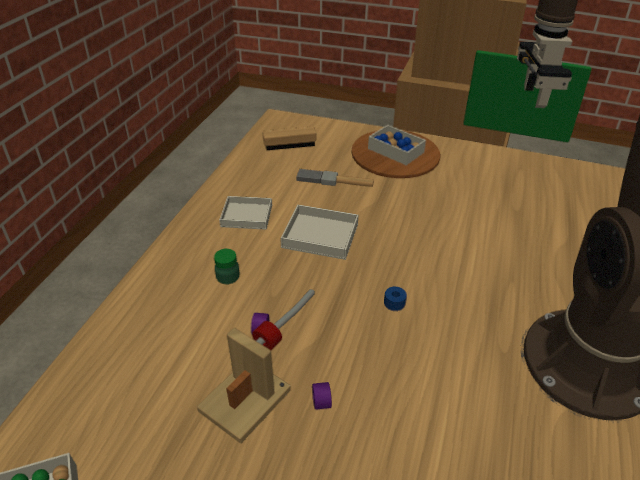

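View pics/top0.png

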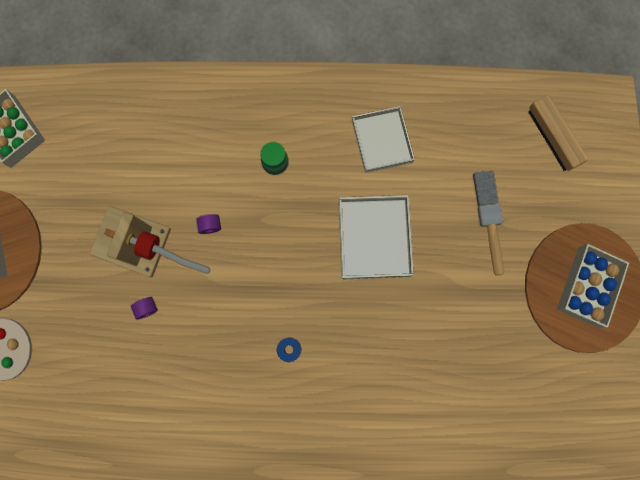

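The stand is at top (130,240) with the red bead at (147,246) and the rod tip at about (208,269). The large tray is at (376,237), the jar at (274,158) and the blue bead at (289,349). Next I'll enlarge the rod in both views.

Run:
```python
import cv2,numpy as np
a=cv2.imread("pics/top0.png")[195:285,85:220]; b=cv2.imread("pics/side0.png")[280:440,190:330]
a=cv2.resize(a,None,fx=5.5,fy=5.5,interpolation=cv2.INTER_CUBIC)
b=cv2.resize(b,None,fx=3.7,fy=3.7,interpolation=cv2.INTER_CUBIC)
def grid(im,x0,y0,s):
    for i in range(0,500,10):
        for arr,o,ax in ((im,x0,0),(im,y0,1)):
            p=int(((-(-o//10))*10+i-o)*s)
            if ax==0 and p<im.shape[1]: cv2.line(im,(p,0),(p,6),(255,255,255),1); cv2.putText(im,str(-(-o//10)*10+i),(p,16),0,.35,(255,255,255))
            if ax==1 and p<im.shape[0]: cv2.line(im,(0,p),(6,p),(255,255,255),1); cv2.putText(im,str(-(-o//10)*10+i),(8,p),0,.35,(255,255,255))
grid(a,85,195,5.5);grid(b,190,280,3.7)
cv2.imwrite("pics/ta.png",a);cv2.imwrite("pics/sb.png",b)
```

```text
(no output)
```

View pics/ta.png

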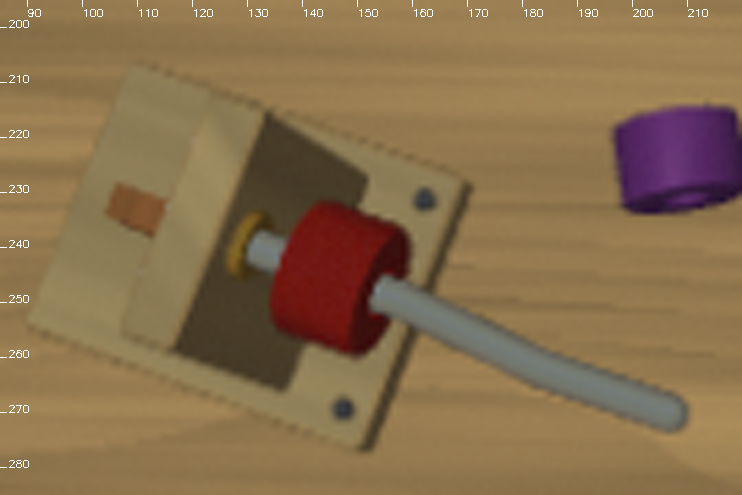

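View pics/sb.png

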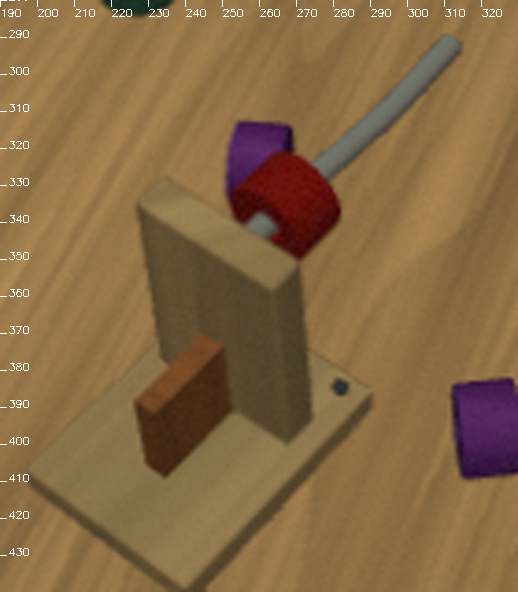

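```bash
cat > h.py <<'E'
import numpy as np, cv2
from cell import arm, imaging, job
from scipy.optimize import least_squares
from scipy.spatial.transform import Rotation as R
P={n:imaging.camera_params(n) for n in("side","top")}
def proj(n,X):
    c=P[n];K=np.array([[c['fx'],0,c['cx']],[0,c['fy'],c['cy']],[0,0,1]])
    return cv2.projectPoints(np.atleast_2d(np.asarray(X,float)),c['rvec'],c['tvec'],K,c['dist'])[0][:,0]
def ray(n,uv,z):
    c=P[n];K=np.array([[c['fx'],0,c['cx']],[0,c['fy'],c['cy']],[0,0,1]])
    q=cv2.undistortPoints(np.array(uv,float).reshape(-1,1,2),K,c['dist'])[:,0]
    Rm=cv2.Rodrigues(c['rvec'])[0];o=-Rm.T@c['tvec'];d=np.c_[q,np.ones(len(q))]@Rm
    return o+d*((z-o[2])/d[:,2])[:,None]
E
cat > fit.py <<'E'
from h import *
A=lambda n,uv,z:ray(n,uv,z)
print("corners",A("top",[(109.5,206.5),(170.5,228.6),(151.4,276.8),(90.1,254.1)],.018).round(4))
print("front edge",A("top",[(133.5,215.4),(117.2,258.6)],.135).round(4))
print("tray rim",A("top",[(340,197),(409,196),(412.5,276),(342,278.5)],.03).round(4))
print("jar",A("top",[(273,153)],.06).round(3),"blue",A("top",[(289,349)],.028).round(3))
# order: back-a, front-a, front-b, back-b in top view; a: y sign s
ob=[]
cT=np.array([(109.5,206.5),(170.5,228.6),(151.4,276.8),(90.1,254.1)])
w=A("top",cT,.018); ex=(w[1]-w[0]);yaw0=np.arctan2(ex[1],ex[0])
f=R.from_euler('z',yaw0); s=np.sign((f.inv().apply(w[0]-w[3]))[1]); print("yaw0",np.degrees(yaw0),"s",s)
pts=[("top",(-.1,s*.05,.018),cT[0]),("top",(.03,s*.05,.018),cT[1]),("top",(.03,-s*.05,.018),cT[2]),("top",(-.1,-s*.05,.018),cT[3]),
("top",(0,s*.04,.135),(133.5,215.4)),("top",(0,-s*.04,.135),(117.2,258.6)),
("side",(0,s*.04,.135),(234.6,328.6)),("side",(0,-s*.04,.135),(271.1,350.3)),("side",(-.02,-s*.04,.135),(263.8,358.4)),("side",(-.02,s*.04,.135),(227.3,335.4)),
("side",(.03,-s*.05,.018),(290.5,386)),("side",(-.1,-s*.05,.018),(241.4,439.5)),("side",(-.1,s*.05,.018),(197.6,407))]
off=lambda p,n:p[3:5] if n=="side" else p[5:7]
def W(p,X): return R.from_euler('z',p[2]).apply(np.atleast_2d(X))+[p[0],p[1],0]
def res(p): return np.concatenate([(proj(n,W(p,X))[0]+off(p,n)-uv) for n,X,uv in pts]+[p[3:]*.7])
o=w.mean(0)-f.apply([-.035,0,0])
S=least_squares(res,[o[0],o[1],yaw0,0,0,0,0]);p=S.x
print("stand",p.round(4),np.degrees(p[2]));print(S.fun[:26].reshape(-1,2).round(1).tolist())
top=np.array([(155,248.3),(169.5,255),(183.2,262.6),(197.7,267.4)]);side=np.array([(277,324.6),(287.3,317),(298.1,306.2),(306.2,297.6)])
def rod(q,L):
    d=lambda a,e:np.array([np.cos(a)*np.cos(e),np.sin(a)*np.cos(e),np.sin(e)])
    L=np.atleast_1d(L)[:,None]
    return np.array([0,0,.11])+np.minimum(L,.055)*[1,0,0]+np.clip(L-.055,0,.05)*d(q[0],q[1])+np.clip(L-.105,0,1)*d(q[0]+q[2],q[3])
def r2(q):
    r=[]
    L=np.linspace(.03,.158,130)
    for n,m in(("top",top),("side",side)):
        u=proj(n,W(p,rod(q,L)))+off(p,n)
        for x in m: r.append(np.min(np.hypot(*(u-x).T))*1.0)
    t=rod(q,[.155-.003])
    r+=list(proj("top",W(p,t))[0]+off(p,"top")-(206.8,269.8))+list(proj("side",W(p,t))[0]+off(p,"side")-(311.6,292.5))
    return np.array(r+[ (q[1]-.113)*5,(q[3]-q[1])*8])
best=None
for a in(-.2,-.1,0,.1,.2):
  for b in(-.2,-.1,0,.1,.2):
    t=least_squares(r2,[a,.11,b,.11],diff_step=1e-3)
    if best is None or t.cost<best.cost:best=t
print("rod deg",np.degrees(best.x).round(1),best.fun.round(2))
L=[0,.019,.055,.08,.105,.13,.155,.175]
print(np.c_[L,rod(best.x,L),W(p,rod(best.x,L))].round(4))
np.save("stand.npy",p);np.save("rod.npy",best.x)
E
python3 fit.py
```

```text
corners [[0.6399 0.316  0.018 ]
 [0.599  0.1935 0.018 ]
 [0.5076 0.2245 0.018 ]
 [0.5475 0.3472 0.018 ]]
front edge [[0.6006 0.2272 0.135 ]
 [0.5268 0.2502 0.135 ]]
tray rim [[ 0.6617 -0.1232  0.03  ]
 [ 0.666  -0.2517  0.03  ]
 [ 0.5169 -0.2567  0.03  ]
 [ 0.5106 -0.1284  0.03  ]]
jar [[0.735 0.001 0.06 ]] blue [[ 0.383 -0.035  0.028]]
yaw0 -108.43469289479323 s 1.0
stand [ 0.5627  0.239  -1.8846  0.4309  1.5984  0.7034 -0.1697] -107.98162214511724
[[-0.6, -0.8], [-0.1, -1.2], [-0.1, 0.7], [-0.6, 0.6], [1.0, -0.3], [-0.1, 1.1], [-0.1, -1.3], [1.4, 0.5], [0.4, 0.7], [-1.2, -0.5], [1.1, -0.7], [-0.5, 0.4], [-1.2, 0.1]]
rod deg [-8.1 12.8 10.1  3.6] [ 0.28  0.32  0.08  0.35  1.74  0.18  0.43  0.19  1.59  0.64  0.74 -1.54
  0.55 -1.29]
[[ 0.      0.      0.      0.11    0.5627  0.239   0.11  ]
 [ 0.019   0.019   0.      0.11    0.5569  0.221   0.11  ]
 [ 0.055   0.055   0.      0.11    0.5457  0.1867  0.11  ]
 [ 0.08    0.0791 -0.0034  0.1155  0.535   0.1648  0.1155]
 [ 0.105   0.1033 -0.0069  0.1211  0.5243  0.1429  0.1211]
 [ 0.13    0.1282 -0.006   0.1226  0.5174  0.1189  0.1226]
 [ 0.155   0.1532 -0.0052  0.1242  0.5105  0.095   0.1242]
 [ 0.175   0.1731 -0.0045  0.1254  0.505   0.0758  0.1254]]
```

```bash
cat >> h.py <<'E'
st=np.load("stand.npy") if __import__("os").path.exists("stand.npy") else None
def S2W(X): return R.from_euler('z',st[2]).apply(X)+[st[0],st[1],0]
def W2S(X): return R.from_euler('z',-st[2]).apply(np.asarray(X)-[st[0],st[1],0])
def tool(yaw=0,pitch=0): # deg; yaw left of stand x, pitch upward along the rod
    return R.from_euler('z',st[2])*R.from_euler('ZY',[yaw,-pitch],degrees=True)*R.from_euler('y',180,degrees=True)
def delta(pw,Rt):
    s=arm.observe();Rc=R.from_rotvec(s['ee_rot'])
    return (Rc.inv().apply(pw-s['position'])*100).round(2),(Rc.inv()*Rt).as_rotvec().round(3)
def rep():
    s=arm.observe();Rc=R.from_rotvec(s['ee_rot'])
    print("t",round(s['clock'],2),"TCP stand mm",(W2S(s['position'])*1e3).round(1),"F stand",R.from_euler('z',-st[2]).apply(s['force']).round(2),"M",R.from_euler('z',-st[2]).apply(s['ft_torque']).round(3),"w mm",round(s['width']*92,1),"ori err deg",np.degrees((tool().inv()*Rc).as_rotvec()).round(2))
E
python3 - <<'E'
from h import *
b=ray("top",[(146.8-st[5],245.5-st[6])],.108)[0];print("bead top-surface-ish",W2S(b))
for n,o in(("top",st[5:7]),("side",st[3:5])): print(n,proj(n,S2W(np.array([[.016,0,.1082],[.022,0,.1082]])))+o)
im=cv2.imread("pics/top0.png").astype(int);m=(im[...,2]>70)&(im[...,1]<40)&(im[...,0]<50);m[:,:90]=0;m[:,200:]=0
ys,xs=np.nonzero(m);print(xs.mean(),ys.mean(),len(xs))
im=cv2.imread("pics/side0.png").astype(int);m=(im[...,2]>70)&(im[...,1]<40)&(im[...,0]<50);m[:300]=0;m[400:]=0
ys,xs=np.nonzero(m);print(xs.mean(),ys.mean(),len(xs))
print(delta(S2W([.019,0,.22]),tool())); rep()
E
```

```text
bead top-surface-ish [ 3.03041706e-02 -2.59231711e-05  1.08000000e-01]
top [[139.26578394 242.7693186 ]
 [142.40846406 243.9005012 ]]
side [[260.77398146 343.32136568]
 [263.15569652 341.03275874]]
143.97442455242967 244.34782608695653 391
268.3562340966921 332.7709923664122 393
(array([ 59.62, -68.38,   2.39]), array([-0.001, -0.001, -0.978]))
t 0.1 TCP stand mm [ 919.2 -112.6  243. ] F stand [-0.01 -0.8  -0.48] M [0.018 0.045 0.025] w mm 91.8 ori err deg [8.000e-02 3.000e-02 5.605e+01]
```

Run:
```python
from h import *
t=np.linspace(0,6.28,60)
for c in(.016,.019,.022,.025):
    X=np.concatenate([np.c_[0*t+c+e,.022*np.cos(t),.1082+.022*np.sin(t)] for e in(-.014,.014)])
    for n,o in(("top",st[5:7]),("side",st[3:5])):
        u=proj(n,S2W(X))+o;print(c,n,u.min(0).round(1),u.max(0).round(1))
print("obs top 134.1 231.4 159.5 259.9; side", 190+230/3.7,280+152/3.7,190+340/3.7,280+258/3.7)
```

```text
0.016 top [125.7 228. ] [152.5 257.5]
0.016 side [245.  327.3] [276.6 359.4]
0.019 top [127.3 228.6] [154.1 258.1]
0.019 side [246.2 326.2] [277.8 358.2]
0.022 top [128.9 229.1] [155.6 258.7]
0.022 side [247.4 325.1] [278.9 357. ]
0.025 top [130.5 229.7] [157.2 259.3]
0.025 side [248.6 324. ] [280.1 355.9]
obs top 134.1 231.4 159.5 259.9; side 252.16216216216216 321.0810810810811 281.8918918918919 349.72972972972974
```

Emit:
{"method": "jog_arm", "body": {
  "moves": [
    {"fingers":-1,"xyz":[30,-34,2.4],"angular":[0,0,-0.5]},
    {"fingers":-1,"xyz":[30,-34,2.4],"angular":[0,0,-0.5]},
    {"fingers":-1,"xyz":[30,-34,2.4],"angular":[0,0,-0.5]},
    {"fingers":-1,"xyz":[30,-34,2.4],"angular":[0,0,-0.5]},
    {"fingers":-1,"xyz":[30,-34,2.4],"angular":[0,0,-0.5]},
    {"fingers":-1,"xyz":[30,-34,2.4],"angular":[0,0,-0.5]},
    {"fingers":-1,"xyz":[30,-34,2.4],"angular":[0,0,-0.5]},
    {"fingers":-1,"xyz":[59,-68.4,2.4],"angular":[0,0,-0.978]},
    {"fingers":-1,"xyz":[59,-68.4,2.4],"angular":[0,0,-0.978]},
    {"fingers":-1,"xyz":[59,-68.4,2.4],"angular":[0,0,-0.978]},
    {"fingers":-1,"xyz":[59,-68.4,2.4],"angular":[0,0,-0.978]},
    {"fingers":-1,"xyz":[59,-68.4,2.4],"angular":[0,0,-0.978]}
  ]
}}

```text
clock: 1.6
position: [0.4884, 0.0802, 0.2199]
ee_rot: [2.542, 1.846, -0.0]
force: [0.8, -0.9, -0.2]
width: 1.003
```

Run:
```python
from h import *
print(delta(S2W([.031,0,.17]),tool())); rep()
```

```text
(array([14.31,  2.15,  4.98]), array([ 0.   ,  0.   , -0.001]))
t 1.6 TCP stand mm [174.1 -21.7 219.9] F stand [ 0.59  1.   -0.22] M [ 0.148  0.031 -0.048] w mm 92.3 ori err deg [-0.   -0.02  0.05]
```

Emit:
{"method": "jog_arm", "body": {
  "moves": [
    {"fingers":-1,"xyz":[5,1,0],"angular":[0,0,0]},
    {"fingers":-1,"xyz":[10,2,0],"angular":[0,0,0]},
    {"fingers":-1,"xyz":[14.3,2.1,0],"angular":[0,0,0]},
    {"fingers":-1,"xyz":[14.3,2.1,0],"angular":[0,0,0]},
    {"fingers":-1,"xyz":[14.3,2.1,2.5],"angular":[0,0,0]},
    {"fingers":-1,"xyz":[14.3,2.1,5],"angular":[0,0,0]},
    {"fingers":-1,"xyz":[14.3,2.1,5],"angular":[0,0,0]},
    {"fingers":-1,"xyz":[14.3,2.1,5],"angular":[0,0,0]}
  ]
}}

```text
clock: 2.6
position: [0.5523, 0.2077, 0.1708]
ee_rot: [2.542, 1.846, 0.001]
force: [0.2, 0.2, 0.6]
width: 1.002
```

Run:
```python
from h import *
rep()
a=imaging.get_image("side")
cv2.imwrite("pics/s1.png",cv2.resize(a[180:440,150:410,::-1],None,fx=2.3,fy=2.3,interpolation=cv2.INTER_CUBIC))
print(delta(S2W([.031,0,.106]),tool())); rep()
```

```text
t 2.6 TCP stand mm [ 33.   -0.2 170.8] F stand [-0.25  0.17  0.63] M [0.096 0.021 0.016] w mm 92.2 ori err deg [-0.03  0.01  0.05]
(array([0.16, 0.  , 6.51]), array([ 0.001, -0.001, -0.001]))
t 2.65 TCP stand mm [ 3.270e+01 -1.000e-01  1.711e+02] F stand [-0.48  0.05  1.54] M [0.099 0.015 0.038] w mm 92.0 ori err deg [-0.06  0.04  0.04]
```

View pics/s1.png

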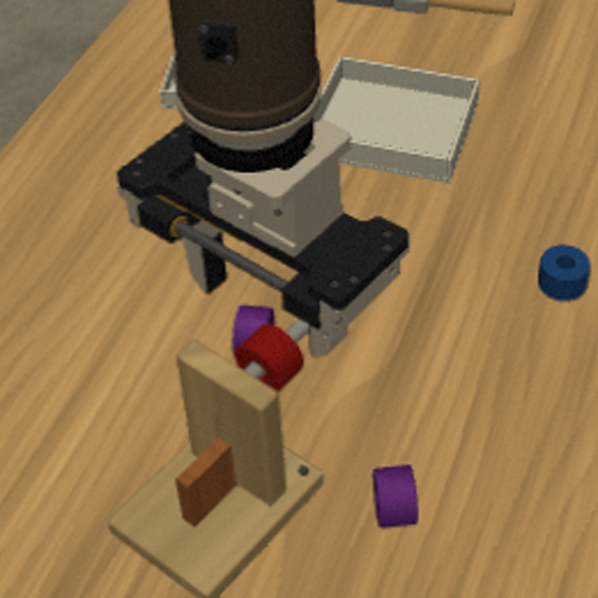

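Emit:
{"method": "jog_arm", "body": {
  "moves": [
    {"fingers":-1,"xyz":[0.1,0,2.5],"angular":[0,0,0]},
    {"fingers":-1,"xyz":[0.1,0,5],"angular":[0,0,0]},
    {"fingers":-1,"xyz":[0.1,0,6.5],"angular":[0,0,0]},
    {"fingers":-1,"xyz":[0.1,0,6.5],"angular":[0,0,0]},
    {"fingers":-1,"xyz":[0.1,0,6.5],"angular":[0,0,0]},
    {"fingers":-1,"xyz":[0.1,0,6.5],"angular":[0,0,0]}
  ]
}}

```text
clock: 3.4
position: [0.5529, 0.2094, 0.106]
ee_rot: [2.541, 1.846, 0.003]
force: [-1.0, -0.1, -0.0]
width: 1.0
```

Run:
```python
from h import *
for i in range(4): rep(); imaging.get_image("side") if i<2 else 0
a=imaging.get_image("top")
cv2.imwrite("pics/t2.png",cv2.resize(a[190:310,80:240,::-1],None,fx=4,fy=4,interpolation=cv2.INTER_CUBIC))
```

```text
t 3.4 TCP stand mm [ 31.2  -0.2 106. ] F stand [ 0.37 -0.95 -0.01] M [ 0.101 -0.001 -0.032] w mm 92.0 ori err deg [-0.07  0.06  0.02]
t 3.45 TCP stand mm [ 31.3  -0.2 105.9] F stand [ 0.3   0.4  -1.19] M [ 0.066 -0.041  0.001] w mm 92.1 ori err deg [-0.06  0.05  0.02]
t 3.5 TCP stand mm [ 31.4  -0.3 105.7] F stand [-0.46 -0.12 -0.05] M [ 0.044 -0.01   0.018] w mm 92.2 ori err deg [-0.05  0.03  0.02]
t 3.5 TCP stand mm [ 31.4  -0.3 105.7] F stand [-0.46 -0.12 -0.05] M [ 0.044 -0.01   0.018] w mm 92.2 ori err deg [-0.05  0.03  0.02]
```

View pics/t2.png

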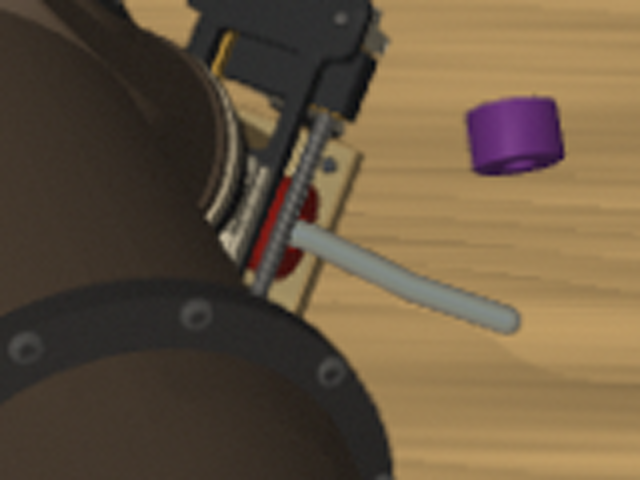

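Emit:
{"method": "jog_arm", "body": {
  "moves": [
    {"fingers":1,"xyz":[0,0,0],"angular":[0,0,0]},
    {"fingers":1,"xyz":[0,0,0],"angular":[0,0,0]},
    {"fingers":1,"xyz":[0,0,0],"angular":[0,0,0]},
    {"fingers":1,"xyz":[0,0,0],"angular":[0,0,0]},
    {"fingers":1,"xyz":[0,0,0],"angular":[0,0,0]},
    {"fingers":1,"xyz":[0,0,0],"angular":[0,0,0]},
    {"fingers":1,"xyz":[0,0,0],"angular":[0,0,0]},
    {"fingers":1,"xyz":[0,0,0],"angular":[0,0,0]}
  ],
  "grip_force": 8
}}

```text
clock: 4.55
position: [0.5524, 0.209, 0.105]
ee_rot: [2.542, 1.846, 0.0]
force: [0.5, 0.3, 0.4]
width: 0.482
```

```bash
cat > r.py <<'E'
from h import *
for i in range(6): rep(); imaging.get_image("side")
E
python3 r.py
```

```text
t 4.55 TCP stand mm [ 31.7  -0.5 105. ] F stand [-0.44  0.4   0.41] M [ 0.186 -0.048 -0.044] w mm 44.3 ori err deg [-0.01  0.    0.02]
t 4.6 TCP stand mm [ 31.7  -0.5 105. ] F stand [-0.52  1.26 -0.53] M [ 0.25  -0.039 -0.005] w mm 44.1 ori err deg [-0.01  0.    0.02]
t 4.65 TCP stand mm [ 31.7  -0.5 105. ] F stand [-0.4  -0.04 -0.55] M [0.252 0.018 0.031] w mm 44.5 ori err deg [-0.01  0.    0.02]
t 4.7 TCP stand mm [ 31.7  -0.5 105. ] F stand [-0.18  1.47  0.37] M [ 0.241 -0.035 -0.041] w mm 44.2 ori err deg [-0.01 -0.    0.02]
t 4.75 TCP stand mm [ 31.7  -0.5 105. ] F stand [-0.44 -0.04 -0.07] M [ 0.202 -0.034 -0.024] w mm 44.3 ori err deg [-0.01  0.    0.02]
t 4.8 TCP stand mm [ 31.7  -0.5 105. ] F stand [ 0.73  0.77 -0.1 ] M [ 0.196 -0.011  0.002] w mm 44.3 ori err deg [-0.01  0.    0.01]
```

Emit:
{"method": "jog_arm", "body": {
  "moves": [
    {"fingers":1,"xyz":[0,0,-0.1],"angular":[0,0,0]},
    {"fingers":1,"xyz":[0,0,-0.18],"angular":[0,0,0]},
    {"fingers":1,"xyz":[-0.2,0,-0.18],"angular":[0,0,0]},
    {"fingers":1,"xyz":[-0.4,0,-0.18],"angular":[0,0,0]},
    {"fingers":1,"xyz":[-0.6,0,-0.18],"angular":[0,0,0]},
    {"fingers":1,"xyz":[-0.6,0,-0.18],"angular":[0,0,0]},
    {"fingers":1,"xyz":[-0.6,0,-0.18],"angular":[0,0,0]},
    {"fingers":1,"xyz":[-0.6,0,-0.18],"angular":[0,0,0]}
  ]
}}

```text
clock: 5.85
position: [0.5505, 0.2034, 0.1068]
ee_rot: [-2.541, -1.847, -0.0]
force: [1.5, -0.6, 0.1]
width: 0.485
```

```bash
python3 r.py
```

```text
t 5.85 TCP stand mm [ 37.6  -0.6 106.8] F stand [0.1  1.6  0.08] M [ 0.126  0.03  -0.025] w mm 44.6 ori err deg [-0.    0.    0.01]
t 5.9 TCP stand mm [ 37.6  -0.6 106.8] F stand [-0.53 -0.03 -1.06] M [ 0.054 -0.057 -0.003] w mm 44.5 ori err deg [-0.    0.    0.01]
t 5.95 TCP stand mm [ 37.6  -0.7 106.8] F stand [-0.01 -0.47 -1.45] M [ 0.092 -0.01   0.026] w mm 44.6 ori err deg [-0.    0.    0.01]
t 6.0 TCP stand mm [ 37.6  -0.7 106.8] F stand [ 0.37 -0.9  -0.41] M [0.13  0.032 0.004] w mm 44.6 ori err deg [-0.   -0.    0.01]
t 6.05 TCP stand mm [ 37.6  -0.6 106.8] F stand [-0.44  0.61 -0.48] M [0.075 0.002 0.006] w mm 44.5 ori err deg [-0.   -0.    0.01]
t 6.1 TCP stand mm [ 37.7  -0.6 106.8] F stand [ 0.67 -0.1  -0.3 ] M [ 0.083 -0.001 -0.067] w mm 44.3 ori err deg [-0.   -0.    0.01]
```

Emit:
{"method": "jog_arm", "body": {
  "moves": [
    {"fingers":1,"xyz":[0,0.1,0],"angular":[0,0,0]},
    {"fingers":1,"xyz":[0,0.2,0],"angular":[0,0,0]},
    {"fingers":1,"xyz":[0,0.2,0],"angular":[0,0,0]},
    {"fingers":1,"xyz":[0,0.2,0],"angular":[0,0,0]}
  ]
}}

```text
clock: 6.65
position: [0.5524, 0.2027, 0.1068]
ee_rot: [2.542, 1.847, -0.0]
force: [-0.6, 0.7, -0.9]
width: 0.477
```

```bash
python3 r.py
```

```text
t 6.65 TCP stand mm [ 37.7   1.4 106.8] F stand [-0.49 -0.74 -0.89] M [ 0.045  0.04  -0.038] w mm 43.9 ori err deg [ 0.   -0.    0.02]
t 6.7 TCP stand mm [ 37.7   1.4 106.8] F stand [-0.5   0.44 -1.05] M [ 0.101  0.028 -0.028] w mm 44.3 ori err deg [ 0.   -0.    0.01]
t 6.75 TCP stand mm [ 37.7   1.3 106.8] F stand [0.04 0.26 0.04] M [0.063 0.004 0.027] w mm 44.7 ori err deg [-0.   -0.    0.01]
t 6.8 TCP stand mm [ 37.7   1.4 106.8] F stand [-0.06 -0.4  -1.21] M [ 0.15  -0.014  0.001] w mm 44.7 ori err deg [-0.   -0.    0.01]
t 6.85 TCP stand mm [ 37.7   1.4 106.8] F stand [-0.02  0.05 -0.39] M [ 0.073 -0.034  0.029] w mm 44.3 ori err deg [-0.   -0.    0.01]
t 6.9 TCP stand mm [ 37.7   1.3 106.8] F stand [-0.3  -1.   -0.62] M [ 0.081 -0.011 -0.025] w mm 44.3 ori err deg [ 0.   -0.01  0.01]
```

Emit:
{"method": "jog_arm", "body": {
  "moves": [
    {"fingers":1,"xyz":[0,-0.1,0],"angular":[0,0,0]},
    {"fingers":1,"xyz":[0,-0.3,0],"angular":[0,0,0]},
    {"fingers":1,"xyz":[0,-0.4,0],"angular":[0,0,0]},
    {"fingers":1,"xyz":[0,-0.4,0],"angular":[0,0,0]},
    {"fingers":1,"xyz":[0,-0.4,0],"angular":[0,0,0]}
  ]
}}

```text
clock: 7.58
position: [0.5496, 0.2036, 0.1069]
ee_rot: [2.541, 1.845, 0.002]
force: [5.8, -0.3, -3.7]
width: 0.479
```

```bash
python3 r.py
```

```text
t 7.58 TCP stand mm [ 37.7  -1.5 106.9] F stand [-1.48  5.6  -3.72] M [1.213 0.112 0.006] w mm 44.1 ori err deg [-0.09  0.03  0.06]
t 7.62 TCP stand mm [ 37.7  -1.5 106.9] F stand [-0.86  3.36 -3.51] M [1.106 0.112 0.011] w mm 44.3 ori err deg [-0.09  0.03  0.05]
t 7.67 TCP stand mm [ 37.7  -1.5 106.9] F stand [-1.48  5.33 -3.45] M [ 1.131  0.15  -0.037] w mm 44.2 ori err deg [-0.09  0.03  0.06]
t 7.72 TCP stand mm [ 37.7  -1.5 106.9] F stand [-0.27  5.12 -3.06] M [ 1.174  0.211 -0.006] w mm 44.4 ori err deg [-0.09  0.03  0.05]
t 7.78 TCP stand mm [ 37.7  -1.5 106.9] F stand [-0.34  5.25 -3.54] M [ 1.179  0.113 -0.033] w mm 44.3 ori err deg [-0.09  0.03  0.06]
t 7.83 TCP stand mm [ 37.7  -1.5 106.9] F stand [-0.7   6.18 -3.71] M [ 1.14   0.112 -0.018] w mm 44.5 ori err deg [-0.09  0.03  0.06]
```

```bash
sed -i 's/d(q\[0\]+q\[2\],q\[3\])/d(q[0]+q[2],q[1])/; s/(q\[3\]-q\[1\])\*8/(q[1]-.113)*5/; s/(q\[1\]-.113)\*5,/0,/; s/\[a,.11,b,.11\]/[a,.11,b]/' fit.py; sed -i 's/(q\[1\]-.113)\*5\])/0])/' fit.py
python3 fit.py | sed -n '/rod/,$p'
cat >> h.py <<'E'
q=np.load("rod.npy") if __import__("os").path.exists("rod.npy") else None
def rod(q,L):
    d=lambda a,e:np.array([np.cos(a)*np.cos(e),np.sin(a)*np.cos(e),np.sin(e)])
    L=np.atleast_1d(L)[:,None]
    return np.array([0,0,.11])+np.minimum(L,.055)*[1,0,0]+np.clip(L-.055,0,.05)*d(q[0],q[1])+np.clip(L-.105,0,1)*d(q[0]+q[2],q[1])
def way(L):
    a,b,m=rod(q,[L-.014,L+.014,L]);c=(a+b)/2*.5+m*.5;d=b-a
    return c,np.degrees(np.arctan2(d[1],d[0])),np.degrees(np.arctan2(d[2],np.hypot(*d[:2])))
E
python3 - <<'E'
from h import *
for L in np.arange(.032,.2,.008):
    c,y,p=way(L);print(round(L,3),(c*1e3).round(1),round(y,1),round(p,1))
E
```

```text
rod deg [-7.1  8.8  7.9] [ 0.28  0.14  0.49  0.42  1.8   0.55  0.83  0.28  1.63  0.72  0.9  -1.98
  0.    0.  ]
[[ 0.      0.      0.      0.11    0.5627  0.239   0.11  ]
 [ 0.019   0.019   0.      0.11    0.5569  0.221   0.11  ]
 [ 0.055   0.055   0.      0.11    0.5457  0.1867  0.11  ]
 [ 0.08    0.0795 -0.003   0.1138  0.5353  0.1643  0.1138]
 [ 0.105   0.104  -0.0061  0.1177  0.5248  0.142   0.1177]
 [ 0.13    0.1287 -0.0057  0.1215  0.5176  0.1183  0.1215]
 [ 0.155   0.1534 -0.0053  0.1254  0.5103  0.0947  0.1254]
 [ 0.175   0.1732 -0.0051  0.1284  0.5044  0.0759  0.1284]]
0.032 [ 32.   0. 110.] 0.0 0.0
0.04 [ 40.   0. 110.] 0.0 0.0
0.048 [ 48.   -0.2 110.3] -1.7 2.2
0.056 [ 55.9  -0.5 110.7] -3.8 4.7
0.064 [ 63.8  -1.2 111.6] -5.8 7.3
0.072 [ 71.7  -2.1 112.6] -7.1 8.8
0.08 [ 79.5  -3.  113.8] -7.1 8.8
0.088 [ 87.4  -4.  115.1] -7.1 8.8
0.096 [ 95.2  -4.8 116.3] -5.6 8.9
0.104 [103.1  -5.5 117.5] -3.4 8.9
0.112 [111.   -5.7 118.8] -1.1 8.9
0.12 [118.9  -5.9 120. ] 0.8 8.8
0.128 [126.8  -5.7 121.2] 0.8 8.8
0.136 [134.7  -5.6 122.5] 0.8 8.8
0.144 [142.6  -5.5 123.7] 0.8 8.8
0.152 [150.5  -5.4 124.9] 0.8 8.8
0.16 [158.4  -5.3 126.1] 0.8 8.8
0.168 [166.3  -5.2 127.4] 0.8 8.8
0.176 [174.2  -5.  128.6] 0.8 8.8
0.184 [182.1  -4.9 129.8] 0.8 8.8
0.192 [190.   -4.8 131.1] 0.8 8.8
```

Emit:
{"method": "jog_arm", "body": {
  "moves": [
    {"fingers":1,"xyz":[0,0.13,0.1],"angular":[0,0,0]},
    {"fingers":1,"xyz":[0,0.26,0.1],"angular":[0,0,0]},
    {"fingers":1,"xyz":[0,0.26,0.1],"angular":[0,0,0]},
    {"fingers":1,"xyz":[0,0.26,0.1],"angular":[0,0,0]}
  ]
}}

```text
clock: 8.38
position: [0.5508, 0.2033, 0.1058]
ee_rot: [-2.541, -1.847, 0.0]
force: [-0.9, -0.9, -0.4]
width: 0.484
```

```bash
cat > r.py <<'E'
from h import *
A=[]
for i in range(4):
    s=arm.observe();f=R.from_euler('z',-st[2]);A.append(np.r_[f.apply(s['force']),f.apply(s['ft_torque'])]);imaging.get_image("side")
a=np.mean(A,0);print("mean F",a[:3].round(2),"M-base",(a[3:]-[.09,0,-.01]).round(3));rep()
E
python3 r.py
```

```text
mean F [ 0.05  0.05 -0.3 ] M-base [-0.027  0.004 -0.01 ]
t 8.57 TCP stand mm [ 3.770e+01 -1.000e-01  1.058e+02] F stand [-0.91 -0.03 -1.13] M [0.032 0.016 0.019] w mm 44.3 ori err deg [ 0.   -0.01  0.01]
```

```bash
cat >> h.py <<'E'
off=np.zeros(3)
def plan(Ls,dy=0,dz=0,dyaw=0,dp=0):
    for L in Ls:
        c,y,p=way(L);T=tool(y+dyaw,p+dp);B=S2W(c+[0,dy/1e3,dz/1e3])+T.apply([0,0,.0041])
        d,a=delta(B,T);print(round(L,3),d.tolist(),a.tolist())
E
python3 -c "
from h import *
plan([.042,.046,.05,.054,.058,.062,.066])"
```

```text
0.042 [-0.43, 0.01, -0.01] [-0.0, -0.005, 0.004]
0.046 [-0.84, -0.01, -0.03] [0.0, -0.027, 0.022]
0.05 [-1.25, -0.02, -0.04] [0.001, -0.05, 0.039]
0.054 [-1.65, -0.03, -0.06] [0.002, -0.072, 0.057]
0.058 [-2.06, -0.06, -0.1] [0.003, -0.094, 0.074]
0.062 [-2.46, -0.1, -0.15] [0.005, -0.116, 0.092]
0.066 [-2.86, -0.14, -0.19] [0.007, -0.138, 0.109]
```

Emit:
{"method": "jog_arm", "body": {
  "moves": [
    {"fingers":1,"xyz":[-0.43,0,-0.01],"angular":[0,-0.005,0.004]},
    {"fingers":1,"xyz":[-0.84,-0.01,-0.03],"angular":[0,-0.027,0.022]},
    {"fingers":1,"xyz":[-1.25,-0.02,-0.04],"angular":[0,-0.05,0.039]},
    {"fingers":1,"xyz":[-1.65,-0.03,-0.06],"angular":[0,-0.072,0.057]},
    {"fingers":1,"xyz":[-1.65,-0.03,-0.06],"angular":[0,-0.072,0.057]},
    {"fingers":1,"xyz":[-1.65,-0.03,-0.06],"angular":[0,-0.072,0.057]}
  ]
}}

```text
clock: 9.32
position: [0.5457, 0.1877, 0.1064]
ee_rot: [2.557, 1.749, -0.09]
force: [-0.7, -0.3, -0.4]
width: 0.485
```

```bash
python3 r.py; python3 -c "
from h import *
plan([.058,.062,.066,.07,.074])"
```

```text
mean F [ 0.38 -0.17 -0.66] M-base [-0.006  0.065  0.024]
t 9.53 TCP stand mm [ 54.3  -0.3 106.4] F stand [-0.31  0.18 -1.4 ] M [ 0.008  0.065 -0.037] w mm 44.4 ori err deg [ 0.   -4.12  3.29]
0.058 [-0.4, -0.02, -0.01] [0.003, -0.022, 0.017]
0.062 [-0.81, -0.04, -0.03] [0.005, -0.044, 0.034]
0.066 [-1.22, -0.05, -0.05] [0.008, -0.066, 0.052]
0.07 [-1.62, -0.07, -0.07] [0.009, -0.082, 0.065]
0.074 [-2.02, -0.1, -0.1] [0.009, -0.082, 0.065]
```

Emit:
{"method": "jog_arm", "body": {
  "moves": [
    {"fingers":1,"xyz":[-0.4,-0.02,-0.01],"angular":[0.003,-0.022,0.017]},
    {"fingers":1,"xyz":[-0.81,-0.04,-0.03],"angular":[0.005,-0.044,0.034]},
    {"fingers":1,"xyz":[-1.22,-0.05,-0.05],"angular":[0.008,-0.066,0.052]},
    {"fingers":1,"xyz":[-1.62,-0.07,-0.07],"angular":[0.009,-0.082,0.065]},
    {"fingers":1,"xyz":[-1.62,-0.07,-0.07],"angular":[0.009,-0.082,0.065]},
    {"fingers":1,"xyz":[-1.62,-0.07,-0.07],"angular":[0.009,-0.082,0.065]}
  ]
}}

```text
clock: 10.28
position: [0.5392, 0.1729, 0.1083]
ee_rot: [2.574, 1.64, -0.198]
force: [0.5, 0.8, -1.4]
width: 0.481
```

```bash
python3 r.py; python3 -c "
from h import *
plan([.074,.078,.082,.086,.09])"
```

```text
mean F [-0.27  0.02 -0.95] M-base [0.001 0.189 0.012]
t 10.47 TCP stand mm [ 70.3  -1.9 108.3] F stand [ 0.58  0.3  -0.48] M [ 0.065  0.217 -0.004] w mm 44.5 ori err deg [ 0.52 -8.81  7.03]
0.074 [-0.4, 0.0, 0.0] [0.0, -0.0, 0.0]
0.078 [-0.8, 0.0, 0.0] [0.0, -0.0, 0.0]
0.082 [-1.2, 0.0, 0.0] [0.0, -0.0, 0.0]
0.086 [-1.6, 0.0, 0.0] [0.0, -0.0, 0.0]
0.09 [-2.0, 0.0, 0.0] [0.0, -0.0, 0.0]
```

Emit:
{"method": "jog_arm", "body": {
  "moves": [
    {"fingers":1,"xyz":[-0.4,0,0],"angular":[0,0,0]},
    {"fingers":1,"xyz":[-0.8,0,0],"angular":[0,0,0]},
    {"fingers":1,"xyz":[-0.8,0,0],"angular":[0,0,0]},
    {"fingers":1,"xyz":[-0.8,0,0],"angular":[0,0,0]}
  ]
}}

```text
clock: 10.98
position: [0.5359, 0.1656, 0.1096]
ee_rot: [2.575, 1.639, -0.198]
force: [0.0, -0.8, -0.5]
width: 0.48
```

```bash
python3 r.py
```

```text
mean F [-0.09  0.69 -0.51] M-base [0.039 0.208 0.023]
t 11.18 TCP stand mm [ 77.9  -3.  109.5] F stand [-0.32 -0.93 -1.2 ] M [0.084 0.169 0.052] w mm 44.5 ori err deg [ 0.52 -8.8   7.01]
```

```bash
python3 -c "
from h import *
plan([.082,.086,.09,.094,.098])"
```

```text
0.082 [-0.42, 0.01, 0.0] [0.0, -0.001, 0.0]
0.086 [-0.82, 0.01, 0.0] [0.0, -0.001, 0.0]
0.09 [-1.22, 0.01, 0.0] [0.0, -0.001, 0.0]
0.094 [-1.62, 0.02, 0.0] [-0.002, -0.001, -0.014]
0.098 [-2.02, 0.04, 0.0] [-0.005, -0.001, -0.034]
```

Emit:
{"method": "jog_arm", "body": {
  "moves": [
    {"fingers":1,"xyz":[-0.4,0,0],"angular":[0,0,0]},
    {"fingers":1,"xyz":[-0.8,0,0],"angular":[0,0,0]},
    {"fingers":1,"xyz":[-0.8,0,0],"angular":[0,0,0]},
    {"fingers":1,"xyz":[-0.8,0,0],"angular":[0,0,0]}
  ]
}}

```text
clock: 11.68
position: [0.5325, 0.1584, 0.1107]
ee_rot: [2.574, 1.639, -0.198]
force: [0.1, 0.1, -0.6]
width: 0.482
```

```bash
python3 r.py;python3 -c "
from h import *
plan([.09,.094,.098,.102])"
```

```text
mean F [ 0.12  0.05 -0.76] M-base [0.07  0.157 0.05 ]
t 11.88 TCP stand mm [ 85.8  -3.9 110.7] F stand [ 0.14  0.32 -1.14] M [0.126 0.136 0.012] w mm 44.2 ori err deg [ 0.51 -8.81  7.02]
0.09 [-0.42, 0.0, 0.0] [0.001, -0.0, 0.0]
0.094 [-0.82, 0.01, 0.0] [-0.002, -0.001, -0.014]
0.098 [-1.22, 0.03, 0.0] [-0.005, -0.001, -0.034]
0.102 [-1.61, 0.04, 0.0] [-0.008, -0.001, -0.053]
```

Emit:
{"method": "jog_arm", "body": {
  "moves": [
    {"fingers":1,"xyz":[-0.42,0.02,0],"angular":[0,0,0]},
    {"fingers":1,"xyz":[-0.82,0.04,0],"angular":[-0.002,0,-0.014]},
    {"fingers":1,"xyz":[-1.22,0.06,0],"angular":[-0.005,0,-0.034]},
    {"fingers":1,"xyz":[-1.22,0.06,0],"angular":[-0.005,0,-0.034]},
    {"fingers":1,"xyz":[-1.22,0.06,0],"angular":[-0.005,0,-0.034]}
  ]
}}

```text
clock: 12.5
position: [0.5278, 0.1467, 0.1125]
ee_rot: [2.544, 1.682, -0.197]
force: [0.8, -1.7, -2.1]
width: 0.481
```

```bash
python3 r.py;python3 -c "
from h import *
plan([.102,.106,.11,.114,.118,.122],dy=.3)"
```

```text
mean F [ 1.59  1.22 -2.29] M-base [ 0.256 -0.056  0.046]
t 12.7 TCP stand mm [ 98.2  -4.7 112.5] F stand [ 1.82  1.29 -2.61] M [ 0.393 -0.118  0.023] w mm 44.2 ori err deg [ 0.39 -8.84  5.07]
0.102 [-0.36, -0.0, -0.01] [-0.003, -0.0, -0.019]
0.106 [-0.76, 0.01, -0.01] [-0.006, -0.0, -0.039]
0.11 [-1.16, 0.04, -0.01] [-0.009, -0.0, -0.058]
0.114 [-1.56, 0.06, -0.01] [-0.012, -0.0, -0.078]
0.118 [-1.96, 0.09, -0.01] [-0.015, 0.0, -0.097]
0.122 [-2.35, 0.13, -0.01] [-0.016, 0.0, -0.102]
```

Emit:
{"method": "jog_arm", "body": {
  "moves": [
    {"fingers":1,"xyz":[0,0.05,0.08],"angular":[0,0,0]},
    {"fingers":1,"xyz":[0,0.08,0.12],"angular":[0,0,0]},
    {"fingers":1,"xyz":[0,0.08,0.12],"angular":[0,0,0]},
    {"fingers":1,"xyz":[0,0.08,0.12],"angular":[0,0,0]}
  ]
}}

```text
clock: 13.2
position: [0.5286, 0.147, 0.1115]
ee_rot: [2.544, 1.683, -0.196]
force: [-1.0, 0.3, -1.1]
width: 0.485
```

```bash
python3 r.py
```

```text
mean F [ 0.07 -0.19 -0.95] M-base [0.009 0.222 0.002]
t 13.4 TCP stand mm [ 98.2  -4.  111.4] F stand [-0.83 -0.75 -0.57] M [0.082 0.174 0.022] w mm 44.8 ori err deg [ 0.38 -8.81  5.05]
```

```bash
python3 -c "
import numpy as np;np.save('rod.npy',np.radians([-5.5,7.0,5.3]))"; python3 -c "
from h import *
plan([.102,.106,.11,.114,.118,.122])"
```

```text
0.102 [-0.38, 0.01, 0.04] [-0.004, 0.032, -0.028]
0.106 [-0.78, 0.02, 0.05] [-0.006, 0.032, -0.042]
0.11 [-1.17, 0.04, 0.06] [-0.007, 0.032, -0.055]
0.114 [-1.57, 0.07, 0.07] [-0.009, 0.032, -0.068]
0.118 [-1.97, 0.09, 0.09] [-0.011, 0.032, -0.081]
0.122 [-2.37, 0.13, 0.1] [-0.011, 0.032, -0.084]
```

Emit:
{"method": "jog_arm", "body": {
  "moves": [
    {"fingers":1,"xyz":[-0.38,0.02,0.03],"angular":[-0.004,0.032,-0.028]},
    {"fingers":1,"xyz":[-0.78,0.03,0.05],"angular":[-0.006,0.032,-0.042]},
    {"fingers":1,"xyz":[-1.17,0.05,0.06],"angular":[-0.007,0.032,-0.055]},
    {"fingers":1,"xyz":[-1.17,0.05,0.06],"angular":[-0.007,0.032,-0.055]},
    {"fingers":1,"xyz":[-1.17,0.05,0.06],"angular":[-0.007,0.032,-0.055]}
  ]
}}

```text
clock: 14.02
position: [0.5246, 0.1362, 0.1126]
ee_rot: [2.511, 1.763, -0.154]
force: [-0.1, 0.5, -0.1]
width: 0.48
```

```bash
python3 r.py; python3 -c "
from h import *
plan([.114,.118,.122,.126,.13])"
```

```text
mean F [-0.3  -0.   -0.34] M-base [0.01  0.173 0.031]
t 14.22 TCP stand mm [109.7  -4.6 112.6] F stand [-0.37  0.03 -0.48] M [ 0.053  0.194 -0.01 ] w mm 44.5 ori err deg [ 0.15 -6.99  1.87]
0.114 [-0.42, 0.01, -0.0] [-0.002, -0.0, -0.013]
0.118 [-0.82, 0.01, -0.0] [-0.004, -0.0, -0.026]
0.122 [-1.22, 0.02, -0.0] [-0.004, -0.0, -0.029]
0.126 [-1.62, 0.03, -0.0] [-0.004, -0.0, -0.029]
0.13 [-2.02, 0.04, -0.01] [-0.004, -0.0, -0.029]
```

Emit:
{"method": "jog_arm", "body": {
  "moves": [
    {"fingers":1,"xyz":[-0.42,0.01,0],"angular":[-0.002,0,-0.013]},
    {"fingers":1,"xyz":[-0.82,0.01,0],"angular":[-0.004,0,-0.026]},
    {"fingers":1,"xyz":[-1.22,0.02,0],"angular":[-0.004,0,-0.029]},
    {"fingers":1,"xyz":[-1.22,0.02,0],"angular":[-0.004,0,-0.029]},
    {"fingers":1,"xyz":[-1.22,0.02,0],"angular":[-0.004,0,-0.029]}
  ]
}}

```text
clock: 14.85
position: [0.5207, 0.1245, 0.1142]
ee_rot: [2.484, 1.798, -0.151]
force: [-0.0, -0.6, -0.6]
width: 0.48
```

```bash
python3 r.py; python3 -c "
from h import *
plan([.126,.13,.134])"
```

```text
mean F [ 0.5   0.16 -0.71] M-base [-0.005  0.143  0.001]
t 15.05 TCP stand mm [121.8  -4.8 114.1] F stand [ 0.82  0.56 -1.14] M [0.073 0.236 0.013] w mm 44.2 ori err deg [ 0.01 -6.98  0.2 ]
0.126 [-0.4, -0.01, -0.0] [-0.0, -0.0, -0.0]
0.13 [-0.8, -0.01, -0.0] [-0.0, -0.0, -0.0]
0.134 [-1.2, -0.01, -0.0] [-0.0, -0.0, -0.0]
```

Emit:
{"method": "jog_arm", "body": {
  "moves": [
    {"fingers":1,"xyz":[-0.4,0,0],"angular":[0,0,0]},
    {"fingers":1,"xyz":[-0.8,0,0],"angular":[0,0,0]},
    {"fingers":1,"xyz":[-1.0,0,0],"angular":[0,0,0]},
    {"fingers":1,"xyz":[-1.0,0,0],"angular":[0,0,0]},
    {"fingers":1,"xyz":[-1.0,0,0],"angular":[0,0,0]}
  ]
}}

```text
clock: 15.68
position: [0.5175, 0.1151, 0.1153]
ee_rot: [2.484, 1.798, -0.151]
force: [0.5, 0.6, -1.4]
width: 0.479
```

```bash
python3 r.py
```

```text
mean F [-0.61  0.11 -0.83] M-base [0.009 0.133 0.014]
t 15.88 TCP stand mm [131.8  -4.8 115.3] F stand [-0.29  0.34  0.17] M [ 0.086  0.12  -0.022] w mm 44.4 ori err deg [ 0.01 -6.98  0.2 ]
```

Emit:
{"method": "jog_arm", "body": {
  "moves": [
    {"fingers":1,"xyz":[-0.4,0,0],"angular":[0,0,0]},
    {"fingers":1,"xyz":[-0.8,0,0],"angular":[0,0,0]},
    {"fingers":1,"xyz":[-1.0,0,0],"angular":[0,0,0]},
    {"fingers":1,"xyz":[-1.0,0,0],"angular":[0,0,0]},
    {"fingers":1,"xyz":[-1.0,0,0],"angular":[0,0,0]}
  ]
}}

```text
clock: 16.5
position: [0.5144, 0.1057, 0.1165]
ee_rot: [2.484, 1.798, -0.151]
force: [-0.2, 0.1, -1.3]
width: 0.486
```

```bash
python3 r.py
```

```text
mean F [ 0.16 -0.24 -0.99] M-base [-0.016  0.175 -0.039]
t 16.7 TCP stand mm [141.7  -4.8 116.5] F stand [-0.88  0.83 -1.09] M [ 0.122  0.167 -0.02 ] w mm 44.5 ori err deg [ 0.01 -6.98  0.21]
```

Emit:
{"method": "jog_arm", "body": {
  "moves": [
    {"fingers":1,"xyz":[-0.4,0,0],"angular":[0,0,0]},
    {"fingers":1,"xyz":[-0.8,0,0],"angular":[0,0,0]},
    {"fingers":1,"xyz":[-1.0,0,0],"angular":[0,0,0]},
    {"fingers":1,"xyz":[-1.0,0,0],"angular":[0,0,0]}
  ]
}}

```text
clock: 17.2
position: [0.5113, 0.0959, 0.1178]
ee_rot: [2.484, 1.798, -0.152]
force: [-0.1, 0.4, -0.6]
width: 0.484
```

```bash
python3 r.py
```

```text
mean F [-0.15  0.08 -0.76] M-base [0.005 0.136 0.008]
t 17.4 TCP stand mm [151.6  -4.8 117.7] F stand [-0.22  0.55 -0.89] M [0.086 0.124 0.041] w mm 44.3 ori err deg [ 0.02 -6.98  0.21]
```

Emit:
{"method": "jog_arm", "body": {
  "moves": [
    {"fingers":1,"xyz":[-0.4,0,0],"angular":[0,0,0]},
    {"fingers":1,"xyz":[-0.8,0,0],"angular":[0,0,0]},
    {"fingers":1,"xyz":[-1.2,0,0],"angular":[0,0,0]},
    {"fingers":1,"xyz":[-1.6,0,0],"angular":[0,0,0]},
    {"fingers":1,"xyz":[-2.0,0,0],"angular":[0,0,0]},
    {"fingers":1,"xyz":[-3.0,0,0],"angular":[0,0,0]},
    {"fingers":1,"xyz":[-4.0,0,0],"angular":[0,0,0]},
    {"fingers":1,"xyz":[-4.0,0,0],"angular":[0,0,0]},
    {"fingers":1,"xyz":[-4.0,0,0],"angular":[0,0,0]}
  ]
}}

```text
clock: 18.52
position: [0.499, 0.0585, 0.1227]
ee_rot: [2.484, 1.798, -0.151]
force: [-0.2, 1.4, -0.5]
width: 0.485
```

```bash
python3 r.py
python3 - <<'E'
from h import *
a=imaging.get_image("side")
cv2.imwrite("pics/s3.png",cv2.resize(a[150:410,170:430,::-1],None,fx=2.2,fy=2.2,interpolation=cv2.INTER_CUBIC))
# tray: fit edges -> yaw, centre
w=ray("top",np.array([(340,197),(409,196),(412.5,276),(342,278.5)])-st[5:7],.03);print("tray c",w.mean(0),np.degrees(np.arctan2(*(w[0]-w[3]+w[1]-w[2])[[1,0]])))
E
```

```text
mean F [ 0.16 -0.05 -0.96] M-base [-0.023  0.145  0.018]
t 18.73 TCP stand mm [191.1  -5.  122.6] F stand [ 0.11 -0.06 -0.54] M [0.113 0.183 0.035] w mm 44.5 ori err deg [ 0.01 -6.97  0.19]
tray c [ 0.58844601 -0.18871422  0.03      ] 1.9613512796509704
```

View pics/s3.png

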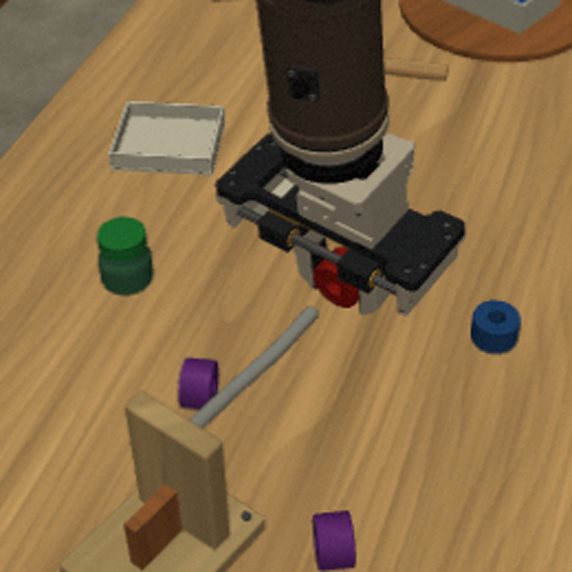

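The picture shows the bead held at (340,285), clear of the rod tip at (312,315). Next I'll level the tool and carry the bead over the tray.

```bash
python3 -c "
from h import *
print(delta(np.array([.585,-.19,.15]),tool()))"
```

```text
(array([-21.13,  15.94,  -0.18]), array([-0.   ,  0.122, -0.003]))
```

Emit:
{"method": "jog_arm", "body": {
  "moves": [
    {"fingers":1,"xyz":[-2,1,-1],"angular":[0,0,0]},
    {"fingers":1,"xyz":[-4.5,3,-1],"angular":[0,0.02,0]},
    {"fingers":1,"xyz":[-7.5,5.5,-1],"angular":[0,0.04,0]},
    {"fingers":1,"xyz":[-10.5,8,-1],"angular":[0,0.06,0]},
    {"fingers":1,"xyz":[-13.5,10.5,-0.8],"angular":[0,0.08,0]},
    {"fingers":1,"xyz":[-16.5,13,-0.6],"angular":[0,0.1,0]},
    {"fingers":1,"xyz":[-19,15,-0.4],"angular":[0,0.122,-0.003]},
    {"fingers":1,"xyz":[-21.1,15.9,-0.2],"angular":[0,0.122,-0.003]},
    {"fingers":1,"xyz":[-21.1,15.9,-0.2],"angular":[0,0.122,-0.003]},
    {"fingers":1,"xyz":[-21.1,15.9,-0.2],"angular":[0,0.122,-0.003]}
  ]
}}

```text
clock: 20.02
position: [0.5846, -0.1884, 0.1501]
ee_rot: [-2.54, -1.847, -0.0]
force: [-0.3, -0.3, -0.4]
width: 0.481
```

```bash
python3 r.py
python3 - <<'E'
from h import *
print(arm.observe()['position'],delta(np.array([.585,-.19,.04]),tool()))
a=imaging.get_image("side")
cv2.imwrite("pics/s4.png",cv2.resize(a[90:290,240:440,::-1],None,fx=2.9,fy=2.9,interpolation=cv2.INTER_CUBIC))
E
```

```text
mean F [ 0.17  0.14 -0.53] M-base [-0.021  0.004 -0.012]
t 20.23 TCP stand mm [399.9 152.9 150.4] F stand [ 0.44 -0.48 -1.46] M [ 0.099  0.014 -0.03 ] w mm 44.3 ori err deg [ 0.01  0.02 -0.07]
[ 0.58472012 -0.18855531  0.15036718] (array([-0.13,  0.07, 11.04]), array([-0.   , -0.   ,  0.001]))
```

View pics/s4.png

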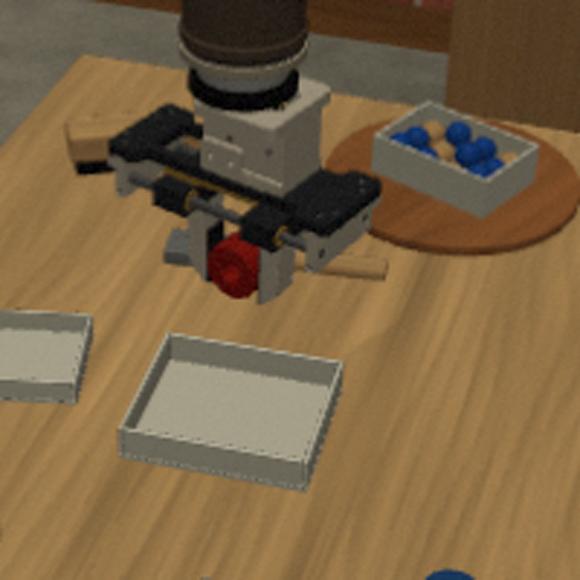

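The bead is held level at (238,268) above the tray, so I'll lower it.

Emit:
{"method": "jog_arm", "body": {
  "moves": [
    {"fingers":1,"xyz":[0,0,3],"angular":[0,0,0]},
    {"fingers":1,"xyz":[0,0,6],"angular":[0,0,0]},
    {"fingers":1,"xyz":[0,0,9],"angular":[0,0,0]},
    {"fingers":1,"xyz":[0,0,11],"angular":[0,0,0]},
    {"fingers":1,"xyz":[0,0,12],"angular":[0,0,0]},
    {"fingers":1,"xyz":[0,0,12.2],"angular":[0,0,0]},
    {"fingers":1,"xyz":[0,0,12.2],"angular":[0,0,0]},
    {"fingers":1,"xyz":[0,0,12.2],"angular":[0,0,0]}
  ]
}}

```text
clock: 21.28
position: [0.5852, -0.19, 0.0291]
ee_rot: [2.541, 1.845, 0.001]
force: [-0.3, -0.2, -0.7]
width: 0.484
```

```bash
python3 r.py
```

```text
mean F [ 0.06 -0.21 -0.75] M-base [-0.014 -0.04  -0.001]
t 21.48 TCP stand mm [401.3 153.4  28.6] F stand [-0.29 -0.33 -1.  ] M [ 0.045  0.029 -0.046] w mm 44.4 ori err deg [-0.02  0.    0.05]
```

Emit:
{"method": "jog_arm", "body": {
  "moves": [
    {"fingers":1,"xyz":[0,0,0.1],"angular":[0,0,0]},
    {"fingers":1,"xyz":[0,0,0.2],"angular":[0,0,0]},
    {"fingers":1,"xyz":[0,0,0.3],"angular":[0,0,0]},
    {"fingers":1,"xyz":[0,0,0.4],"angular":[0,0,0]},
    {"fingers":1,"xyz":[0,0,0.45],"angular":[0,0,0]},
    {"fingers":1,"xyz":[0,0,0.45],"angular":[0,0,0]},
    {"fingers":1,"xyz":[0,0,0.45],"angular":[0,0,0]}
  ]
}}

```text
clock: 22.35
position: [0.5846, -0.1899, 0.0238]
ee_rot: [-2.542, -1.846, 0.0]
force: [-0.3, -0.1, -1.0]
width: 0.485
```

```bash
python3 r.py
```

```text
mean F [ 0.16  0.11 -1.13] M-base [ 0.02  -0.019  0.021]
t 22.55 TCP stand mm [401.3 153.2  23.8] F stand [ 1.05 -0.38 -0.77] M [ 0.11   0.029 -0.008] w mm 44.5 ori err deg [0.01 0.   0.04]
```

Emit:
{"method": "jog_arm", "body": {
  "moves": [
    {"fingers":1,"xyz":[0,0,0.06],"angular":[0,0,0]},
    {"fingers":1,"xyz":[0,0,0.12],"angular":[0,0,0]},
    {"fingers":1,"xyz":[0,0,0.12],"angular":[0,0,0]},
    {"fingers":1,"xyz":[0,0,0.12],"angular":[0,0,0]}
  ]
}}

```text
clock: 23.05
position: [0.5846, -0.1899, 0.0225]
ee_rot: [-2.542, -1.846, 0.0]
force: [0.4, -0.3, -0.3]
width: 0.485
```

```bash
python3 r.py
```

```text
mean F [ 0.19  0.14 -0.74] M-base [ 0.011 -0.011 -0.006]
t 23.25 TCP stand mm [401.2 153.2  22.6] F stand [-0.08 -0.2  -0.71] M [ 0.035 -0.004 -0.048] w mm 44.4 ori err deg [0.01 0.   0.04]
```

Emit:
{"method": "jog_arm", "body": {
  "moves": [
    {"fingers":1,"xyz":[0,0,0.06],"angular":[0,0,0]},
    {"fingers":1,"xyz":[0,0,0.12],"angular":[0,0,0]},
    {"fingers":1,"xyz":[0,0,0.12],"angular":[0,0,0]},
    {"fingers":1,"xyz":[0,0,0.12],"angular":[0,0,0]}
  ]
}}

```text
clock: 23.75
position: [0.5847, -0.1899, 0.0219]
ee_rot: [2.542, 1.846, 0.0]
force: [-2.1, 0.4, 5.9]
width: 0.48
```

```bash
python3 r.py
```

```text
mean F [ 0.25 -1.96  5.59] M-base [-0.42  -0.064 -0.011]
t 23.95 TCP stand mm [401.2 153.3  21.9] F stand [ 0.29 -2.33  5.94] M [-0.386 -0.069 -0.009] w mm 44.2 ori err deg [-0.01 -0.01  0.04]
```

Emit:
{"method": "jog_arm", "body": {
  "moves": [
    {"fingers":1,"xyz":[0,0,-0.03],"angular":[0,0,0]},
    {"fingers":1,"xyz":[0,0,-0.03],"angular":[0,0,0]},
    {"fingers":-0.15,"xyz":[0,0,-0.03],"angular":[0,0,0]},
    {"fingers":-0.15,"xyz":[0,0,-0.03],"angular":[0,0,0]},
    {"fingers":-0.15,"xyz":[0,0,-0.03],"angular":[0,0,0]},
    {"fingers":-0.15,"xyz":[0,0,-0.03],"angular":[0,0,0]},
    {"fingers":-0.15,"xyz":[0,0,-0.2],"angular":[0,0,0]},
    {"fingers":-0.15,"xyz":[0,0,-0.4],"angular":[0,0,0]},
    {"fingers":-0.15,"xyz":[0,0,-0.4],"angular":[0,0,0]}
  ]
}}

```text
clock: 25.08
position: [0.5848, -0.1899, 0.0256]
ee_rot: [2.542, 1.846, 0.0]
force: [-0.5, 0.6, -0.5]
width: 0.575
```

```bash
python3 r.py
```

```text
mean F [-0.32  0.2  -0.04] M-base [-0.024 -0.01   0.005]
t 25.27 TCP stand mm [401.3 153.2  25.3] F stand [-0.11 -0.01  0.04] M [0.03  0.033 0.014] w mm 53.2 ori err deg [0.01 0.   0.04]
```

Emit:
{"method": "jog_arm", "body": {
  "moves": [
    {"fingers":1,"xyz":[0,0,0],"angular":[0,0,0]},
    {"fingers":1,"xyz":[0,0,0],"angular":[0,0,0]},
    {"fingers":1,"xyz":[0,0,0],"angular":[0,0,0]},
    {"fingers":1,"xyz":[0,0,0.05],"angular":[0,0,0]},
    {"fingers":1,"xyz":[0,0,0.05],"angular":[0,0,0]},
    {"fingers":1,"xyz":[0,0,0.05],"angular":[0,0,0]}
  ],
  "grip_force": 6
}}

```text
clock: 26.02
position: [0.5846, -0.1899, 0.0252]
ee_rot: [-2.542, -1.846, 0.0]
force: [-2.0, 0.4, 5.8]
width: 0.484
```

```bash
python3 r.py
```

```text
mean F [ 0.44 -1.96  5.83] M-base [-0.46  -0.072  0.03 ]
t 26.23 TCP stand mm [401.2 153.2  25.2] F stand [ 1.02 -0.56  5.26] M [-0.41  -0.037 -0.024] w mm 44.8 ori err deg [ 0.   -0.    0.04]
```

The bead is held and pressing on the tray floor, with the fingertips about 8 mm up. Now I'll release it and retreat.

Emit:
{"method": "jog_arm", "body": {
  "moves": [
    {"fingers":1,"xyz":[0,0,-0.05],"angular":[0,0,0]},
    {"fingers":-0.2,"xyz":[0,0,-0.05],"angular":[0,0,0]},
    {"fingers":-0.3,"xyz":[0,0,-0.05],"angular":[0,0,0]},
    {"fingers":-0.3,"xyz":[0,0,-0.05],"angular":[0,0,0]},
    {"fingers":-0.3,"xyz":[0,0,-0.05],"angular":[0,0,0]},
    {"fingers":-0.3,"xyz":[0,0,-1.5],"angular":[0,0,0]},
    {"fingers":-0.3,"xyz":[0,0,-4],"angular":[0,0,0]},
    {"fingers":-0.3,"xyz":[0,0,-8],"angular":[0,0,0]},
    {"fingers":-0.3,"xyz":[0,0,-12],"angular":[0,0,0]},
    {"fingers":-0.3,"xyz":[0,0,-16],"angular":[0,0,0]},
    {"fingers":-0.3,"xyz":[0,0,-18],"angular":[0,0,0]},
    {"fingers":-0.3,"xyz":[0,0,-18],"angular":[0,0,0]}
  ]
}}

```text
clock: 27.72
position: [0.5857, -0.1899, 0.2075]
ee_rot: [2.539, 1.844, 0.004]
force: [0.8, -0.2, -0.8]
width: 0.65
```

```bash
python3 r.py
python3 - <<'E'
from h import *
a=imaging.get_image("side")
cv2.imwrite("pics/s5.png",cv2.resize(a[100:400,180:480,::-1],None,fx=2,fy=2,interpolation=cv2.INTER_CUBIC))
E
```

```text
mean F [-0.24  0.04 -0.46] M-base [-0.018  0.001 -0.006]
t 27.93 TCP stand mm [401.4 152.6 203.8] F stand [ 0.39 -0.13  0.19] M [ 0.075 -0.031 -0.082] w mm 59.9 ori err deg [ 0.12 -0.01  0.03]
```

View pics/s5.png

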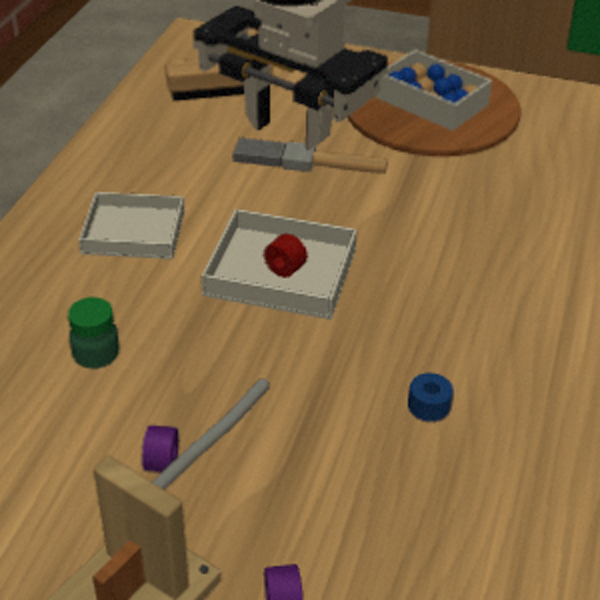

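The red bead lies near the middle of the large tray at (286,256), the gripper is clear, and the jar, blue bead and brush have not moved.

Run:
```python
from h import *
c=[]
for i in range(8):
    im=imaging.get_image("side").astype(int);m=(im[...,0]>70)&(im[...,1]<40)&(im[...,2]<50);m[:200]=0;m[260:]=0;ys,xs=np.nonzero(m);c.append((xs.mean(),ys.mean()))
print(np.round(c[0],2),np.round(c[-1],2))
if np.hypot(*np.subtract(c[0],c[-1]))<.5: print(job.sign_off())
```

```text
[103.73 219.68] [103.67 219.63]
the job is handed in; nothing more can be done
None
```

The red bead is off the rod and lying in the large white tray. I handed the job in at about 28 s of the 70 s allowed.

- **Sliding:** I gripped the bead with 8 N and found the rod's axis by probing sideways. I then followed the bends from my image fit and corrected them by feel at about 98 mm out. The highest forces I read were about 6–7 N while probing (6 mm from the start) and about 3–4 N at the second bend. Readings were only taken at stops, so a brief higher peak is possible but unlikely, since the arm felt soft (about 5 N/mm).
- **Placing:** The bead touched the tray floor while held, at about 6 N. I could not tell that contact apart from the fingertips touching, because they were only about 1 mm clear of the floor. I therefore released the bead, gripped it again 3 mm higher and pressed it lightly on the floor, then opened and retreated.
- **Last checks:** The final picture shows the bead near the middle of the tray, the gripper clear, and the jar, blue bead and brush apparently unmoved (judged by eye).

Two checks did not come out clean:
- **Bead position:** The bead's centre measured about 31 mm from the upright, not the 16–22 mm stated. I used my measurement and the grasp fitted.
- **Rest check:** My automatic check that the bead was at rest was weak. Its colour mask mostly caught the brick wall, so that the bead is still rests mainly on the single picture.

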